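# Put away the sharpening kit and handle fittings

### The job

Put the sharpening corner in order: stand both ferrules upright in the round steel dish and lay the wooden wedge flat, as it lies now, in the rectangular wooden tray. Lay the slim whetstone flat on its dark wooden rest, lengthwise between the two rubber stops, and only then set the small pale dressing stone flat on top of it, centred and lined up lengthwise with it. Leave the low polish tin that stands among them where it is.

Things in the scene. Friction and masses are not known exactly. Their poses are not given: they have to be found in the camera images.
- stone_slim_mid (a point): slim brick-red whetstone bar, 26 wide (x) x 150 long (y) x 14 high (z) mm, 0.12 kg, lying flat; the point is its centre, 7 mm above its underside
- nagura_a_mid (a point): small pale cream dressing stone (nagura), 28 wide (x) x 52 long (y) x 24 high (z) mm, 0.07 kg; the point is its centre, 12 mm above its underside; goes on top of the slim whetstone
- wedge_a_mid (a point): dark wooden wedge, 75 long (x) x 26 wide (y) mm, its top sloping along x from 22 mm high at one end to a thin toe at the other, about 14 mm high at its middle, sides vertical; the point is the middle of its footprint, 11 mm above its underside
- ferrule_0_mid (a point): black handle ferrule, a short open tube standing upright, 26 mm diameter, 22 mm high (z); the point is its centre, 11 mm above its underside
- ferrule_1_mid (a point): pale horn-coloured handle ferrule, same shape and size as the black one; the point is its centre, 11 mm above its underside
- stone_rest: fixed dark wooden rest for the slim stone: board 64 (x) x 196 (y) x 10 (z) mm with a rubber stop 9 mm high across each end, 174 mm clear between the stops along y, open at both long sides; origin at the centre of its underside, board top 10 mm above it
- parts_dish: fixed round steel parts dish for the ferrules, 132 mm over the rim, 12 mm high, flat inside over about 116 mm diameter, inner floor 4 mm above the origin at the centre of its underside; roomy enough for both ferrules side by side
- wedge_tray: fixed light wooden rectangular open tray for the wedge, outside 126 (x) x 144 (y) x 12 (z) mm, walls and floor 4 mm thick (inside 118 x 136 mm), inner floor 4 mm above the origin at the centre of its underside
- tin_polish_mid (a point): bystander: round polish tin, 65 mm diameter, 38 mm high, not to be moved; the point is its centre, 19 mm up

How it is judged:
By the outcome, as a careful person would: the job done as asked, in the order asked, and still so for the second after the job is handed in, with the robot touching nothing.
It also fails if it takes over 93 s, if anything falls off the work surface, if the arm or the gripper's body presses on something with over 40 N, if the wrist force passes 120 N, or if a joint passes its speed limit or range.

### The arm

A 7-joint arm with a two-finger parallel gripper is mounted at the origin on a cart in front of the work surface, level with it; the furniture and walls round the work are solid. World frame = base frame: x ahead of the robot, y to its left, z up, the work surface at z = 0. Lengths are in m, angles in rad, forces in N, time in s.
With the tool pointing down it reaches from about 0.35 to 0.9 m from the base axis. Payload 8.1 kg.
Tool frame: the origin (TCP) lies on the centre line of the jaws, within the pads' length; the fingertips stand 14 mm ahead of it and the grasp point (between the pads) lies 5 mm behind it (tip_reach is the distance from the TCP to the fingertips, in m); z points along the fingers, y is the line along which they close (so a half turn about z gives the same grasp; the last joint's range is limited). The gripper opens to 92 mm and grips with 3 to 60 N. Pads are 19 mm wide; open, the fingers measure 130 mm over their backs; the gripper's body (75 mm by 190 mm) begins 47 mm behind the grasp point.
Start: joints at [-1.426, 0.434, 0.025, 1.573, -0.012, 1.134, -0.075], TCP at [0.153, 0.606, 0.241] pointing down, gripper open.
Joint ranges: [-2.62, 2.62], [-0.44, 2.09], [-1.27, 1.32], [0.08, 2.57], [-1.32, 4.46], [0.12, 2], [-2.74, 2.74]. Speed limits (rad/s): [2.22, 2.22, 3.01, 3.01, 3.14, 3.14, 3.14].

### API

Orientations are given as [roll, pitch, yaw] about the fixed x, y, z axes, in that order (R = Rz(yaw) Ry(pitch) Rx(roll)).
In Python, from workcell import * gives the robot as it stands.
- The arm moves only by the tool play_rows, never from a script. Its argument "series" is a list of rows, each an object of numbers: "x", "y", "z": the shift along the world's x, y, z normalised to -1 to 1, where 1 is 0.025 m; "spin": the turn about the world's z normalised to -1 to 1, where 1 is 120 degrees. In form: [{"x": .., "y": .., "z": .., "spin": ..}, ...]. A call has exactly 5 rows; each row shifts and turns the commanded pose from where the row before left it; what a row does not reach is not made up. A row lasts 1/12 s, in which the tool goes at most 41.7 mm and 7.16 degrees, less where a joint would pass 70% of its speed; a pose out of reach is approached as far as the arm can. A call with a number of a shift or a turn outside -1 to 1 is refused whole. A call with a gripper value outside its range is refused whole. "hand" is the opening in per cent of the stroke, from 0 (shut) to 100 (fully open), set as the call begins (left out, the last holds). The fingers move at their own pace and stop on an object; "force" is the grip in N (left out, the last holds). Time passes only in rows, so rows that do not move let the fingers close, or fill a call up. It gives the time, the measured TCP pose, the force, the opening and the grip force at its end, in the units of the state.
- get_obs(): the state, without advancing time (a new reading comes with each control period).
- camera(name): name is "side" or "top" or "wrist"; returns (picture, depth): 400x640x3 uint8, red, green, blue; 400x640 float32, m along the optical axis (not along the pixel's ray), 0 where there is no reading.
- get_calibration(name): a dict with "intrinsics" (3x3 intrinsics, pixels), "extrinsics" (4x4, takes a point from world to camera coordinates). Camera axes: x right, y up, looking along -z (the intrinsics and any distortion apply to the point x, -y, -z); pixel columns grow to the right and rows downward; lengths in m; the calibration is good to about 2 mm. A picture is of the moment at which its call begins: read the wrist's pose just before it. get_calibration takes no time and is no camera call; for the wrist camera it gives the pose at the moment of the call.
- close_job(): hands the job in; it is judged then, once.
The state is a dict: "time": time; "qpos": joint angles; "qvel": joint speeds; "effort": joint torques, N m; "tcp_pos": TCP position; "ee_rot": TCP orientation; "force": force on the tool from outside, world axes, zero at the start; "torque": the same for the moment, N m; "gripper_width": finger opening in m; "finger_force": force on a finger pad.
Only numpy, scipy, OpenCV 4.12 (cv2) and the standard library are available. Lean on these libraries where they do the work, as an engineer would, in place of code of your own. Each camera call takes 0.05 s, during which the arm holds its last target. There are 200 camera calls.

## Working session

There is one attempt and no reset: what is moved stays moved. The work goes in short steps, Python scripts to look and compute and a tool call to move; the robot and the scene stay as the last step left them, time stands still between calls to the robot, and variables do not carry over. Pictures are saved under pics/ and viewed, at most 14 in all, crops included, and the job is handed in when it is done.

Besides the shell and the picture viewer there is one more tool, called after ">>>" by a JSON object that holds its "name" and its "arguments". play_rows: Moves the arm, as the interface text tells. Its arguments: {"type":"object","properties":{"series":{"type":"array","items":{"type":"object","properties":{"x":{"type":"number","minimum":-1,"maximum":1},"y":{"type":"number","minimum":-1,"maximum":1},"z":{"type":"number","minimum":-1,"maximum":1},"spin":{"type":"number","minimum":-1,"maximum":1}}}},"hand":{"type":"number"},"force":{"type":"number"}},"required":["series"]}

```bash
ls; mkdir -p pics; python3 - <<'E'
from workcell import *
import cv2,numpy as np
o=get_obs();print(o)
for n in ["top","side"]:
    p,d=camera(n);cv2.imwrite(f"pics/{n}0.png",cv2.cvtColor(p,cv2.COLOR_RGB2BGR));np.save(f"{n}0.npy",d)
    print(n,get_calibration(n))
E
```

```text
pics
{'time': 0.0, 'qpos': array([-1.42562214,  0.43519922,  0.02500432,  1.57407168, -0.01157886,
        1.13400667, -0.07507012]), 'qvel': array([-7.86796108e-04, -4.05598001e-04, -7.28878132e-04,  6.59798862e-05,
       -3.18321453e-04, -6.25988612e-04, -1.73784517e-04]), 'effort': array([ 1.83038424e-03, -6.67862821e+01,  9.86196287e-01, -3.14447844e+01,
       -6.02817675e-02,  4.32719069e-02,  1.50455844e-04]), 'tcp_pos': array([0.15323891, 0.60543014, 0.23996992]), 'ee_rot': array([-3.14006186e+00,  1.71813970e-04,  2.89375946e+00]), 'force': array([-0.24844272, -0.64335872, -0.38073422]), 'torque': array([ 0.02679083, -0.00288184, -0.0558116 ]), 'finger_force': 0.0, 'gripper_width': 0.09218051917548693}
top {'intrinsics': array([[476.60508879,   0.        , 324.00634088],
       [  0.        , 476.60508879, 196.41968647],
       [  0.        ,   0.        ,   1.        ]]), 'extrinsics': array([[-0.01115226, -0.99956859, -0.02717109, -0.10548356],
       [ 0.98103763, -0.01619558,  0.19313953, -0.47369478],
       [-0.19349626, -0.02450192,  0.98079501, -0.86724736],
       [ 0.        ,  0.        ,  0.        ,  1.        ]])}
side {'intrinsics': array([[416.6693116 ,   0.        , 315.15093144],
       [  0.        , 416.6693116 , 195.55339634],
       [  0.        ,   0.        ,   1.        ]]), 'extrinsics': array([[-0.98834678, -0.15075384, -0.02106949,  0.45259206],
       [ 0.0667002 , -0.55333022,  0.83028715, -0.14777324],
       [-0.13682736,  0.81920629,  0.55693745, -0.7070648 ],
       [ 0.        ,  0.        ,  0.        ,  1.        ]])}
```

View pics/top0.png

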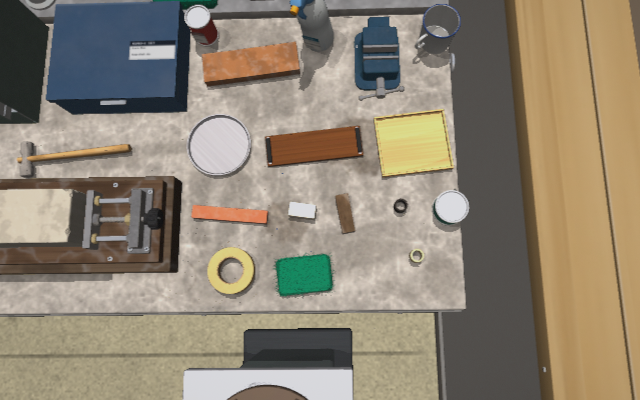

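View pics/side0.png

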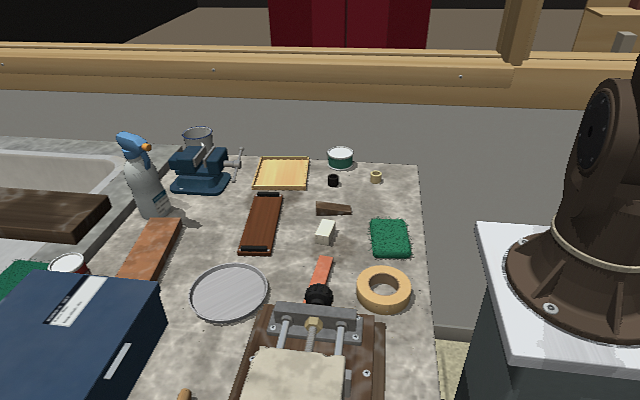

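The top picture shows the slim stone (230,215), nagura (302,211), wedge (345,213), black ferrule (401,206), pale ferrule (417,257), tin (451,207), dish (220,145), rest (314,146) and tray (414,143). The side view agrees. The arm is out of both views.

```bash
cat > h.py <<'E'
from workcell import *
import cv2,numpy as np
def cloud(d,c):
    K,E=c["intrinsics"],c["extrinsics"]
    v,u=np.mgrid[:d.shape[0],:d.shape[1]]
    P=np.stack([(u-K[0,2])/K[0,0]*d,-(v-K[1,2])/K[1,1]*d,-d],-1)
    return (P-E[:3,3])@E[:3,:3]
def rect(p):
    (c,s,a)=cv2.minAreaRect((p[:,:2]*1000).astype(np.float32)); 
    if s[0]<s[1]: s=s[::-1];a+=90
    return np.round(c,1),np.round(s,1),round((a+90)%180-90,1)   # long axis angle from x
# roi u0,u1,v0,v1,zlo,zhi(top band)
R=dict(slim=(185,275,198,232,.009,.03),nag=(283,320,197,225,.018,.04),wedge=(330,360,187,240,.005,.04),
 f0=(388,412,194,218,.014,.04),f1=(405,428,245,268,.014,.04),tin=(430,472,186,228,.03,.06),
 dish=(183,257,110,180,.007,.03),rest=(258,370,120,172,.006,.03),tray=(370,458,105,182,.008,.03))
def measure(d,c,names=R):
    W=cloud(d,c)
    for n in names:
        a,b,e,f,lo,hi=R[n];p=W[e:f,a:b].reshape(-1,3);q=p[(p[:,2]>lo)&(p[:,2]<hi)]
        print(n,len(q),"table z %.4f"%np.percentile(p[:,2],5),"top %.4f"%np.percentile(q[:,2],90),*rect(q),"mean",np.round(q.mean(0)*1000,1))
E
python3 - <<'E'
from h import *
d=np.load("top0.npy");c=get_calibration("top");measure(d,c)
W=cloud(d,c);p=W[187:240,330:360].reshape(-1,3);q=p[p[:,2]>.004]
a=q[:,1];
for y in np.unique(np.round(q[:,0]/.008)): m=np.round(q[:,0]/.008)==y;print(y*8,np.round(q[m].mean(0)*1000,1))
E
```

```text
slim 977 table z -0.0024 top 0.0151 [446.4  76.7] [150.7  26.3] 84.7 mean [446.2  75.7  13.1]
nag 381 table z -0.0024 top 0.0251 [451.1 -68.2] [52.1 28.4] 81.8 mean [450.7 -68.5  22.9]
wedge 516 table z -0.0026 top 0.0205 [ 444.5 -152.7] [75.5 25.9] 10.6 mean [ 444.7 -152.6   14.4]
f0 81 table z -0.0028 top 0.0243 [ 457.3 -260.8] [24.6 24.4] 85.1 mean [ 457.5 -261.1   21.4]
f1 85 table z -0.0022 top 0.0237 [ 360.1 -287.9] [25.3 25.1] 26.9 mean [ 359.6 -287.7   21. ]
tin 881 table z -0.3312 top 0.0381 [ 450.9 -356.4] [63.  62.2] -46.1 mean [ 451.1 -356.6   35.6]
dish 503 table z -0.0020 top 0.0134 [601.9 104.6] [150.  130.8] 7.7 mean [600.3 108.1  10.5]
rest 2899 table z -0.0021 top 0.0131 [596.3 -90.5] [196.1  87.3] -84.2 mean [584.3 -91.5  10.6]
tray 593 table z -0.0023 top 0.0139 [ 588.4 -293.4] [144.8 127.2] -84.0 mean [ 588.2 -294.9   11.5]
296.0 [ 295.7 -134.4  939.2]
408.0 [ 409.8 -157.     7.5]
416.0 [ 416.3 -157.8    9.1]
424.0 [ 424.  -156.3   10.4]
432.0 [ 431.8 -154.6   11.5]
440.0 [ 439.6 -153.5   13.5]
448.0 [ 447.7 -152.3   14.8]
456.0 [ 456.1 -151.    16. ]
464.0 [ 464.3 -148.4   17.9]
472.0 [ 472.3 -147.4   19.9]
480.0 [ 479.1 -148.6   21.2]
```

```bash
python3 - <<'E'
from h import *
d=np.load("top0.npy");c=get_calibration("top");W=cloud(d,c)
im=cv2.imread("pics/top0.png")
def sel(u0,u1,v0,v1,lo,hi):
    m=np.zeros(d.shape,np.uint8);m[v0:v1,u0:u1]=((W[...,2]>lo)&(W[...,2]<hi))[v0:v1,u0:u1]
    n,l,s,_=cv2.connectedComponentsWithStats(m,connectivity=8);k=1+np.argmax(s[1:,4]);return W[l==k],s[k]
p,s=sel(258,370,120,172,.006,.03);print("rest",s,*rect(p),p.mean(0))
p,s=sel(183,257,110,180,.006,.03);print("dish",s,cv2.minEnclosingCircle((p[:,:2]*1e3).astype(np.float32)),*rect(p))
p=W[110:180,183:257].reshape(-1,3);q=p[(p[:,2]>.008)&(p[:,2]<.02)]
r=np.hypot(*(q[:,:2]-[.6,.105]).T);q=q[(r<.075)]
A=np.c_[2*q[:,:2],np.ones(len(q))];x=np.linalg.lstsq(A,(q[:,:2]**2).sum(1),rcond=None)[0];print("circle",x[:2],np.sqrt(x[2]+x[:2]@x[:2]),len(q))
W_=W[120:172,258:370].reshape(-1,3);q=W_[(W_[:,2]>.0155)&(W_[:,2]<.03)]
for sg in(1,-1):
    k=q[sg*(q[:,1]+.09)>.05];print("stop",len(k),k.mean(0),*rect(k))
E
```

```text
rest [ 265  126   99   41 2898] [585.3 -91.6] [196.1  65.3] -84.1 [ 0.58432897 -0.09152802  0.01062305]
dish [187 114  64  62 484] ((591.8018798828125, 103.12565612792969), 66.11921691894531) [591.9 103.2] [130.7 129.8] -84.2
circle [0.59131012 0.10275733] 0.06252106420048414 399
stop 94 [ 0.57641798 -0.00084807  0.01797363] [576.7  -1. ] [49.   8.8] 6.2
stop 95 [ 0.593614   -0.18273079  0.01840025] [ 593.5 -182.8] [48.6  8.7] 6.2
```

>>> {"name": "play_rows", "arguments": {"series": [{"x": 0.9, "y": -1, "spin": -0.055}, {"x": 0.9, "y": -1, "spin": -0.055}, {"x": 0.9, "y": -1, "spin": -0.055}, {"x": 0.9, "y": -1, "spin": -0.055}, {"x": 0.9, "y": -1, "spin": -0.055}], "hand": 55, "force": 25}}

```text
schema error: expected keys x, y, z, spin
```

>>> {"name": "play_rows", "arguments": {"series": [{"x": 0.9, "y": -1, "z": 0, "spin": -0.055}, {"x": 0.9, "y": -1, "z": 0, "spin": -0.055}, {"x": 0.9, "y": -1, "z": 0, "spin": -0.055}, {"x": 0.9, "y": -1, "z": 0, "spin": -0.055}, {"x": 0.9, "y": -1, "z": 0, "spin": -0.055}], "hand": 55, "force": 25}}

```text
time: 0.52
tcp_pos: [0.2665, 0.4794, 0.2405]
ee_rot: [-3.141, 0.0, 2.312]
force: [0.4, 0.4, 0.1]
gripper_width: 0.0631
finger_force: 0.0
```

>>> {"name": "play_rows", "arguments": {"series": [{"x": 0.5, "y": -1, "z": 0, "spin": -0.028}, {"x": 0.5, "y": -1, "z": 0, "spin": -0.028}, {"x": 0.5, "y": -1, "z": 0, "spin": -0.028}, {"x": 0.5, "y": -1, "z": 0, "spin": -0.028}, {"x": 0.5, "y": -1, "z": 0, "spin": -0.028}]}}

```text
time: 0.93
tcp_pos: [0.3286, 0.3544, 0.2405]
ee_rot: [-3.141, 0.0, 2.022]
force: [-0.0, -0.1, 0.3]
gripper_width: 0.0508
finger_force: 0.0
```

>>> {"name": "play_rows", "arguments": {"series": [{"x": 0.5, "y": -1, "z": 0, "spin": -0.028}, {"x": 0.5, "y": -1, "z": 0, "spin": -0.028}, {"x": 0.5, "y": -1, "z": 0, "spin": -0.028}, {"x": 0.5, "y": -1, "z": 0, "spin": -0.028}, {"x": 0.5, "y": -1, "z": 0, "spin": -0.028}]}}

```text
time: 1.35
tcp_pos: [0.391, 0.2295, 0.2406]
ee_rot: [-3.141, 0.0, 1.728]
force: [-0.3, 0.4, -0.8]
gripper_width: 0.0503
finger_force: 0.0
```

>>> {"name": "play_rows", "arguments": {"series": [{"x": 0.5, "y": -1, "z": -0.8, "spin": -0.025}, {"x": 0.5, "y": -1, "z": -0.8, "spin": -0.025}, {"x": 0.5, "y": -1, "z": -0.8, "spin": -0.025}, {"x": 0.3, "y": -1, "z": -0.8, "spin": -0.025}, {"x": 0, "y": -1, "z": -0.8, "spin": -0.018}]}}

```text
time: 1.77
tcp_pos: [0.4372, 0.1046, 0.14]
ee_rot: [3.14, 0.0, 1.481]
force: [0.9, -1.0, -0.0]
gripper_width: 0.0505
finger_force: 0.0
```

>>> {"name": "play_rows", "arguments": {"series": [{"x": 0.2, "y": -0.6, "z": -0.9, "spin": 0}, {"x": 0.17, "y": -0.52, "z": -0.9, "spin": 0}, {"x": 0, "y": 0, "z": -0.9, "spin": 0}, {"x": 0, "y": 0, "z": -0.9, "spin": 0}, {"x": 0, "y": 0, "z": -0.9, "spin": 0}]}}

```text
time: 2.18
tcp_pos: [0.445, 0.0775, 0.0271]
ee_rot: [-3.142, 0.0, 1.483]
force: [0.5, 0.1, -0.1]
gripper_width: 0.0504
finger_force: 0.0
```

>>> {"name": "play_rows", "arguments": {"series": [{"x": 0, "y": 0, "z": -0.2, "spin": 0}, {"x": 0, "y": 0, "z": -0.2, "spin": 0}, {"x": 0, "y": 0, "z": 0, "spin": 0}, {"x": 0, "y": 0, "z": 0, "spin": 0}, {"x": 0, "y": 0, "z": 0, "spin": 0}]}}

```text
time: 2.6
tcp_pos: [0.4457, 0.0782, 0.0192]
ee_rot: [3.14, -0.001, 1.484]
force: [-0.3, -1.1, -0.9]
gripper_width: 0.0504
finger_force: 0.0
```

>>> {"name": "play_rows", "arguments": {"series": [{"x": 0, "y": 0, "z": 0, "spin": 0}, {"x": 0, "y": 0, "z": 0, "spin": 0}, {"x": 0, "y": 0, "z": 0, "spin": 0}, {"x": 0, "y": 0, "z": 0, "spin": 0}, {"x": 0, "y": 0, "z": 0, "spin": 0}], "hand": 0}}

```text
time: 3.02
tcp_pos: [0.4452, 0.078, 0.0185]
ee_rot: [3.141, -0.0, 1.484]
force: [-0.7, 0.4, 4.4]
gripper_width: 0.0254
finger_force: 25.0
```

>>> {"name": "play_rows", "arguments": {"series": [{"x": 0, "y": 0, "z": 0.4, "spin": 0}, {"x": 0, "y": 0, "z": 0.9, "spin": 0}, {"x": 0.5, "y": -0.6, "z": 0.9, "spin": 0.01}, {"x": 0.5, "y": -0.6, "z": 0.9, "spin": 0.01}, {"x": 0.5, "y": -0.6, "z": 0.3, "spin": 0.01}]}}

```text
time: 3.43
tcp_pos: [0.484, 0.0324, 0.1065]
ee_rot: [3.138, -0.001, 1.549]
force: [0.7, 0.2, -1.7]
gripper_width: 0.0256
finger_force: 25.0
```

>>> {"name": "play_rows", "arguments": {"series": [{"x": 0.8, "y": -0.95, "z": 0, "spin": 0.012}, {"x": 0.8, "y": -0.95, "z": 0, "spin": 0.012}, {"x": 0.8, "y": -0.95, "z": 0, "spin": 0.012}, {"x": 0.8, "y": -0.95, "z": 0, "spin": 0.012}, {"x": 0.8, "y": -0.95, "z": 0, "spin": 0.012}]}}

```text
time: 3.85
tcp_pos: [0.583, -0.0872, 0.1039]
ee_rot: [-3.141, 0.0, 1.674]
force: [-0.0, -0.1, -1.4]
gripper_width: 0.0252
finger_force: 25.0
```

>>> {"name": "play_rows", "arguments": {"series": [{"x": 0.1, "y": -0.19, "z": 0, "spin": 0}, {"x": 0, "y": 0, "z": -0.7, "spin": 0}, {"x": 0, "y": 0, "z": -0.7, "spin": 0}, {"x": 0, "y": 0, "z": -0.7, "spin": 0}, {"x": 0, "y": 0, "z": 0, "spin": 0}]}}

```text
time: 4.27
tcp_pos: [0.5826, -0.09, 0.0483]
ee_rot: [-3.136, -0.001, 1.673]
force: [-1.8, -0.1, -0.8]
gripper_width: 0.0258
finger_force: 25.0
```

>>> {"name": "play_rows", "arguments": {"series": [{"x": 0.1, "y": -0.02, "z": -0.3, "spin": 0}, {"x": 0, "y": 0, "z": -0.3, "spin": 0}, {"x": 0, "y": 0, "z": -0.1, "spin": 0}, {"x": 0, "y": 0, "z": 0, "spin": 0}, {"x": 0, "y": 0, "z": 0, "spin": 0}]}}

```text
time: 4.68
tcp_pos: [0.5877, -0.0911, 0.0336]
ee_rot: [3.141, 0.0, 1.673]
force: [-0.7, -0.9, -1.3]
gripper_width: 0.0254
finger_force: 25.0
```

>>> {"name": "play_rows", "arguments": {"series": [{"x": -0.08, "y": 0, "z": -0.1, "spin": 0}, {"x": 0, "y": 0, "z": -0.08, "spin": 0}, {"x": 0, "y": 0, "z": 0, "spin": 0}, {"x": 0, "y": 0, "z": 0, "spin": 0}, {"x": 0, "y": 0, "z": 0, "spin": 0}]}}

```text
time: 5.1
tcp_pos: [0.5856, -0.0911, 0.0288]
ee_rot: [3.141, -0.0, 1.673]
force: [0.3, -0.3, -1.0]
gripper_width: 0.0259
finger_force: 25.0
```

Release, rise, and look.

>>> {"name": "play_rows", "arguments": {"series": [{"x": 0, "y": 0, "z": -0.02, "spin": 0}, {"x": 0, "y": 0, "z": 0, "spin": 0}, {"x": 0, "y": 0, "z": 0, "spin": 0}, {"x": 0, "y": 0, "z": 0, "spin": 0}, {"x": 0, "y": 0, "z": 0, "spin": 0}], "hand": 50}}

```text
time: 5.52
tcp_pos: [0.5857, -0.0911, 0.0283]
ee_rot: [3.141, 0.0, 1.673]
force: [-0.1, -0.7, 0.1]
gripper_width: 0.0456
finger_force: 0.0
```

>>> {"name": "play_rows", "arguments": {"series": [{"x": 0, "y": 0, "z": 0.5, "spin": 0}, {"x": 0, "y": 0, "z": 1, "spin": 0}, {"x": -0.6, "y": 0, "z": 1, "spin": 0}, {"x": -1, "y": 0, "z": 1, "spin": 0}, {"x": -1, "y": 0, "z": 0.5, "spin": 0}]}}

```text
time: 5.93
tcp_pos: [0.5214, -0.0916, 0.1314]
ee_rot: [3.138, 0.001, 1.673]
force: [-0.2, 0.9, -0.5]
gripper_width: 0.0461
finger_force: 0.0
```

>>> {"name": "play_rows", "arguments": {"series": [{"x": -1, "y": 0.2, "z": 0, "spin": -0.02}, {"x": -1, "y": 0.2, "z": 0, "spin": -0.02}, {"x": -0.8, "y": 0.2, "z": 0, "spin": -0.02}, {"x": 0, "y": 0.2, "z": 0, "spin": -0.02}, {"x": 0, "y": 0.12, "z": 0, "spin": -0.02}]}}

```text
time: 6.35
tcp_pos: [0.4494, -0.0676, 0.1292]
ee_rot: [3.141, -0.001, 1.461]
force: [0.5, 1.0, 0.6]
gripper_width: 0.0463
finger_force: 0.0
```

```bash
python3 - <<'E'
from h import *
p,d=camera("top");cv2.imwrite("pics/top1.png",cv2.cvtColor(p,cv2.COLOR_RGB2BGR));np.save("top1.npy",d)
W=cloud(d,get_calibration("top"))
q=W[120:172,258:370].reshape(-1,3);q=q[(q[:,2]>.021)&(q[:,2]<.03)];print(len(q),*rect(q))
o=get_obs();print(o["tcp_pos"],o["ee_rot"])
E
```

```text
324 [ 590.6 -148. ] [74.  33.4] 87.2
[ 0.4502758  -0.06707291  0.12921381] [ 3.14077199e+00 -1.35428496e-03  1.45873418e+00]
```

View pics/top1.png

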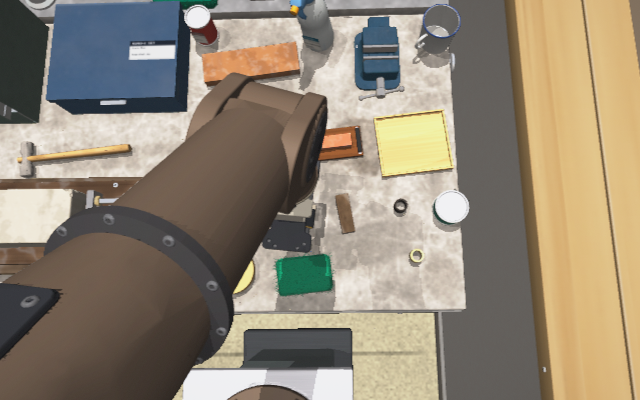

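The stone's end shows on the rest (337,142), and the arm hides the remainder. I'll grasp the nagura, then check from a clear pose.

>>> {"name": "play_rows", "arguments": {"series": [{"x": 0.03, "y": -0.04, "z": 0, "spin": -0.015}, {"x": 0, "y": 0, "z": -1, "spin": 0}, {"x": 0, "y": 0, "z": -1, "spin": 0}, {"x": 0, "y": 0, "z": -1, "spin": 0}, {"x": 0, "y": 0, "z": -0.6, "spin": 0}]}}

```text
time: 6.82
tcp_pos: [0.451, -0.0695, 0.0367]
ee_rot: [-3.141, 0.0, 1.432]
force: [0.2, 0.8, 0.9]
gripper_width: 0.046
finger_force: 0.0
```

>>> {"name": "play_rows", "arguments": {"series": [{"x": 0, "y": 0, "z": -0.4, "spin": 0}, {"x": 0, "y": 0, "z": -0.37, "spin": 0}, {"x": 0, "y": 0, "z": 0, "spin": 0}, {"x": 0, "y": 0, "z": 0, "spin": 0}, {"x": 0, "y": 0, "z": 0, "spin": 0}]}}

```text
time: 7.23
tcp_pos: [0.4519, -0.0693, 0.0197]
ee_rot: [3.14, -0.0, 1.432]
force: [-0.2, 0.0, 0.5]
gripper_width: 0.0458
finger_force: 0.0
```

>>> {"name": "play_rows", "arguments": {"series": [{"x": 0, "y": 0, "z": 0, "spin": 0}, {"x": 0, "y": 0, "z": 0, "spin": 0}, {"x": 0, "y": 0, "z": 0, "spin": 0}, {"x": 0, "y": 0, "z": 0, "spin": 0}, {"x": 0, "y": 0, "z": 0, "spin": 0}], "hand": 0}}

```text
time: 7.65
tcp_pos: [0.4515, -0.069, 0.0194]
ee_rot: [3.141, -0.0, 1.432]
force: [-0.8, 0.6, 6.6]
gripper_width: 0.0276
finger_force: 25.0
```

>>> {"name": "play_rows", "arguments": {"series": [{"x": 0, "y": 0, "z": 0.4, "spin": 0}, {"x": 0, "y": 0, "z": 1, "spin": 0}, {"x": 0, "y": -1, "z": 1, "spin": 0}, {"x": 0, "y": -1, "z": 1, "spin": 0}, {"x": 0, "y": -1, "z": 0.2, "spin": 0}]}}

```text
time: 8.07
tcp_pos: [0.4528, -0.1453, 0.1129]
ee_rot: [3.137, 0.0, 1.433]
force: [0.8, -0.6, -0.3]
gripper_width: 0.0278
finger_force: 25.0
```

>>> {"name": "play_rows", "arguments": {"series": [{"x": 0, "y": -1, "z": 0, "spin": 0}, {"x": 0, "y": -1, "z": 0, "spin": 0}, {"x": 0, "y": -1, "z": 0, "spin": 0}, {"x": 0, "y": -1, "z": 0, "spin": 0}, {"x": 0, "y": 0, "z": 0, "spin": 0}]}}

```text
time: 8.48
tcp_pos: [0.4507, -0.2497, 0.1102]
ee_rot: [3.14, 0.004, 1.426]
force: [-0.1, -0.3, -0.7]
gripper_width: 0.028
finger_force: 25.0
```

```bash
python3 - <<'E'
from h import *
p,d=camera("top");cv2.imwrite("pics/top2.png",cv2.cvtColor(p,cv2.COLOR_RGB2BGR));np.save("top2.npy",d)
W=cloud(d,get_calibration("top"))
hsv=cv2.cvtColor(p,cv2.COLOR_RGB2HSV);m=(hsv[...,0]<12)&(hsv[...,1]>110)&(hsv[...,2]>140)
q=W[120:172,258:370][m[120:172,258:370]];q=q[(q[:,2]>.019)&(q[:,2]<.03)];print(len(q),*rect(q),q.mean(0))
o=get_obs();print(o["tcp_pos"],o["ee_rot"])
E
```

```text
117 [586.6 -92.6] [149.8  27.1] -84.8 [ 0.58211492 -0.0998355   0.02306796]
[ 0.45072804 -0.24702892  0.1097833 ] [3.14079903e+00 1.71925382e-03 1.42740451e+00]
```

View pics/top2.png

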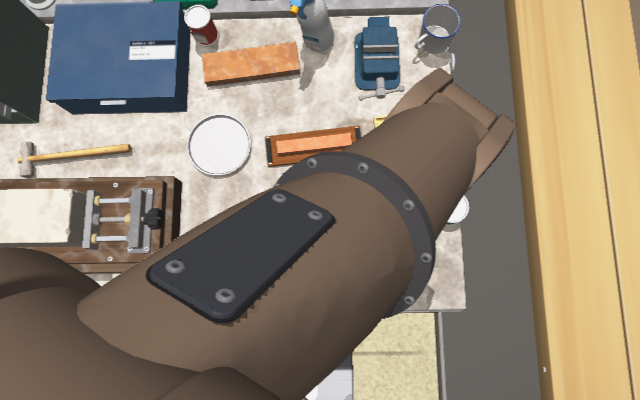

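Slim stone sits between the stops at (317,145). I'll refine its pose by height.

```bash
python3 - <<'E'
from h import *
d=np.load("top2.npy");W=cloud(d,get_calibration("top"));q=W[120:165,274:362].reshape(-1,3)
for lo in(.0205,.0215,.0225):
    k=q[(q[:,2]>lo)&(q[:,2]<.03)&(abs(q[:,1]+.092)<.078)];print(len(k),*rect(k),k.mean(0))
E
```

```text
860 [586.4 -92.7] [149.8  26.8] -84.2 [ 0.58617541 -0.09265663  0.02338138]
758 [586.2 -92.4] [149.3  26.5] -84.1 [ 0.58627572 -0.09253297  0.02369319]
602 [586.  -92.3] [149.1  26.1] -84.3 [ 0.58598531 -0.09168891  0.02411948]
```

>>> {"name": "play_rows", "arguments": {"series": [{"x": 0.54, "y": 0.6, "z": 0, "spin": 0.0115}, {"x": 0.54, "y": 0.6, "z": 0, "spin": 0.0115}, {"x": 0.54, "y": 0.6, "z": 0, "spin": 0.0115}, {"x": 0.54, "y": 0.6, "z": 0, "spin": 0.0115}, {"x": 0.54, "y": 0.6, "z": 0, "spin": 0.0115}]}}

```text
time: 8.95
tcp_pos: [0.5192, -0.1671, 0.1093]
ee_rot: [-3.141, -0.001, 1.555]
force: [0.6, 0.9, -0.9]
gripper_width: 0.0278
finger_force: 25.0
```

>>> {"name": "play_rows", "arguments": {"series": [{"x": 0.54, "y": 0.6, "z": 0, "spin": 0.0115}, {"x": 0.54, "y": 0.6, "z": 0, "spin": 0.0115}, {"x": 0.54, "y": 0.6, "z": 0, "spin": 0.0115}, {"x": 0.54, "y": 0.6, "z": 0, "spin": 0.0115}, {"x": 0.54, "y": 0.6, "z": 0, "spin": 0.0115}]}}

```text
time: 9.37
tcp_pos: [0.5874, -0.0924, 0.109]
ee_rot: [-3.141, -0.0, 1.675]
force: [0.5, -0.7, 0.2]
gripper_width: 0.0281
finger_force: 25.0
```

>>> {"name": "play_rows", "arguments": {"series": [{"x": 0, "y": 0, "z": -0.7, "spin": 0}, {"x": 0, "y": 0, "z": -0.7, "spin": 0}, {"x": 0, "y": 0, "z": -0.5, "spin": 0}, {"x": 0, "y": 0, "z": 0, "spin": 0}, {"x": 0, "y": 0, "z": 0, "spin": 0}]}}

```text
time: 9.78
tcp_pos: [0.5859, -0.094, 0.061]
ee_rot: [-3.14, -0.0, 1.673]
force: [-0.1, -0.5, -1.4]
gripper_width: 0.028
finger_force: 25.0
```

>>> {"name": "play_rows", "arguments": {"series": [{"x": 0, "y": 0.03, "z": -0.3, "spin": 0}, {"x": 0, "y": 0, "z": -0.25, "spin": 0}, {"x": 0, "y": 0, "z": 0, "spin": 0}, {"x": 0, "y": 0, "z": 0, "spin": 0}, {"x": 0, "y": 0, "z": 0, "spin": 0}]}}

```text
time: 10.2
tcp_pos: [0.5865, -0.0935, 0.048]
ee_rot: [3.141, 0.0, 1.672]
force: [0.9, -0.3, -1.1]
gripper_width: 0.0281
finger_force: 25.0
```

```bash
python3 -c "
from h import *
for _ in range(3):
    camera('top');o=get_obs();print(o['tcp_pos'],o['ee_rot'][2],o['force'])"
```

```text
[ 0.58651551 -0.09347632  0.04806065] 1.6724860072521748 [-0.83842439  0.01552716 -0.29006214]
[ 0.58653769 -0.0934824   0.04810411] 1.6724964137586764 [ 0.55711429  0.07331487 -0.93978374]
[ 0.58651891 -0.09338351  0.04807693] 1.672616616289551 [ 0.33505323 -0.52843671 -1.16285426]
```

>>> {"name": "play_rows", "arguments": {"series": [{"x": -0.03, "y": 0, "z": -0.1, "spin": 0}, {"x": 0, "y": 0, "z": -0.07, "spin": 0}, {"x": 0, "y": 0, "z": 0, "spin": 0}, {"x": 0, "y": 0, "z": 0, "spin": 0}, {"x": 0, "y": 0, "z": 0, "spin": 0}]}}

```text
time: 10.77
tcp_pos: [0.5855, -0.0933, 0.0434]
ee_rot: [-3.142, -0.0, 1.673]
force: [-0.4, 1.2, 1.4]
gripper_width: 0.028
finger_force: 25.0
```

>>> {"name": "play_rows", "arguments": {"series": [{"x": 0, "y": 0, "z": -0.02, "spin": 0}, {"x": 0, "y": 0, "z": 0, "spin": 0}, {"x": 0, "y": 0, "z": 0, "spin": 0}, {"x": 0, "y": 0, "z": 0, "spin": 0}, {"x": 0, "y": 0, "z": 0, "spin": 0}], "hand": 60}}

```text
time: 11.18
tcp_pos: [0.5856, -0.0933, 0.043]
ee_rot: [3.141, 0.0, 1.673]
force: [0.9, -0.3, 0.1]
gripper_width: 0.0538
finger_force: 0.0
```

>>> {"name": "play_rows", "arguments": {"series": [{"x": 0, "y": 0, "z": 0.4, "spin": 0}, {"x": 0, "y": 0, "z": 1, "spin": 0}, {"x": 0, "y": 0, "z": 1, "spin": 0}, {"x": -0.8, "y": 0, "z": 0.6, "spin": 0.04}, {"x": -0.8, "y": -0.2, "z": 0, "spin": 0.05}]}}

```text
time: 11.6
tcp_pos: [0.548, -0.0978, 0.1217]
ee_rot: [3.136, 0.002, 1.866]
force: [0.3, 0.3, 0.3]
gripper_width: 0.0548
finger_force: 0.0
```

>>> {"name": "play_rows", "arguments": {"series": [{"x": -0.26, "y": -0.14, "z": 0, "spin": -0.0535}, {"x": -0.26, "y": -0.14, "z": 0, "spin": -0.0535}, {"x": -0.26, "y": -0.14, "z": 0, "spin": -0.0535}, {"x": -0.26, "y": -0.14, "z": 0, "spin": -0.0535}, {"x": -0.26, "y": -0.14, "z": 0, "spin": -0.0535}]}}

```text
time: 12.02
tcp_pos: [0.5129, -0.116, 0.1189]
ee_rot: [3.141, -0.001, 1.295]
force: [0.2, 0.1, 0.5]
gripper_width: 0.055
finger_force: 0.0
```

>>> {"name": "play_rows", "arguments": {"series": [{"x": -0.26, "y": -0.14, "z": 0, "spin": -0.0535}, {"x": -0.26, "y": -0.14, "z": 0, "spin": -0.0535}, {"x": -0.26, "y": -0.14, "z": 0, "spin": -0.0535}, {"x": -0.26, "y": -0.14, "z": 0, "spin": -0.0535}, {"x": -0.26, "y": -0.14, "z": 0, "spin": -0.0535}]}}

```text
time: 12.43
tcp_pos: [0.4804, -0.1334, 0.1187]
ee_rot: [3.141, -0.001, 0.735]
force: [-0.9, 0.4, -0.3]
gripper_width: 0.0552
finger_force: 0.0
```

>>> {"name": "play_rows", "arguments": {"series": [{"x": -0.26, "y": -0.14, "z": 0, "spin": -0.0535}, {"x": -0.26, "y": -0.14, "z": 0, "spin": -0.0535}, {"x": -0.26, "y": -0.14, "z": 0, "spin": -0.0535}, {"x": -0.26, "y": -0.14, "z": 0, "spin": -0.0535}, {"x": -0.26, "y": -0.14, "z": 0, "spin": -0.0535}]}}

```text
time: 12.85
tcp_pos: [0.448, -0.1509, 0.1187]
ee_rot: [-3.141, -0.001, 0.175]
force: [0.8, -0.6, -0.3]
gripper_width: 0.055
finger_force: 0.0
```

```bash
python3 - <<'E'
from h import *
p,d=camera("wrist");q=get_obs();print(q["tcp_pos"],q["ee_rot"],q["qpos"])
p2,d2=camera("side");cv2.imwrite("pics/c3.png",cv2.cvtColor(np.hstack([cv2.resize(p,(400,250)),cv2.resize(p2,(400,250))]),cv2.COLOR_RGB2BGR))
E
```

```text
[ 0.44662578 -0.15145686  0.11849958] [-3.14079724e+00 -3.38842757e-05  1.65777881e-01] [-0.44114484  0.45284306  0.88605381  2.12951059 -0.50382873  0.78005503
 -0.63897762]
```

View pics/c3.png

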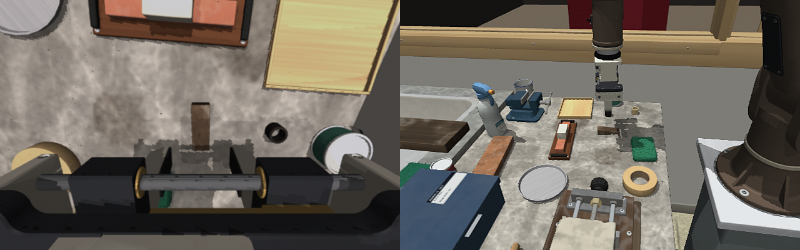

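Nagura sits across-centred on the slim stone (wrist half, 165,8), and the wedge (200,125) lies ahead of the jaws. Descend.

>>> {"name": "play_rows", "arguments": {"series": [{"x": 0.15, "y": 0, "z": -0.5, "spin": 0.009}, {"x": 0, "y": 0, "z": -1, "spin": 0}, {"x": 0, "y": 0, "z": -1, "spin": 0}, {"x": 0, "y": 0, "z": -0.7, "spin": 0}, {"x": 0, "y": 0, "z": -0.3, "spin": 0}]}}

```text
time: 13.37
tcp_pos: [0.4515, -0.1501, 0.029]
ee_rot: [-3.14, 0.002, 0.204]
force: [-0.4, 0.7, 1.0]
gripper_width: 0.0549
finger_force: 0.0
```

>>> {"name": "play_rows", "arguments": {"series": [{"x": 0, "y": 0, "z": -0.3, "spin": 0}, {"x": 0, "y": 0, "z": -0.2, "spin": 0}, {"x": 0, "y": 0, "z": 0, "spin": 0}, {"x": 0, "y": 0, "z": 0, "spin": 0}, {"x": 0, "y": 0, "z": 0, "spin": 0}]}}

```text
time: 13.78
tcp_pos: [0.4524, -0.151, 0.0187]
ee_rot: [3.141, -0.001, 0.2]
force: [-1.1, -0.4, -1.0]
gripper_width: 0.0549
finger_force: 0.0
```

>>> {"name": "play_rows", "arguments": {"series": [{"x": 0, "y": 0, "z": 0, "spin": 0}, {"x": 0, "y": 0, "z": 0, "spin": 0}, {"x": 0, "y": 0, "z": 0, "spin": 0}, {"x": 0, "y": 0, "z": 0, "spin": 0}, {"x": 0, "y": 0, "z": 0, "spin": 0}], "hand": 0}}

```text
time: 14.2
tcp_pos: [0.4519, -0.1508, 0.0181]
ee_rot: [3.141, -0.0, 0.199]
force: [-0.5, 0.0, 0.4]
gripper_width: 0.0264
finger_force: 0.2
```

>>> {"name": "play_rows", "arguments": {"series": [{"x": 0, "y": 0, "z": 0, "spin": 0}, {"x": 0, "y": 0, "z": 0, "spin": 0}, {"x": 0, "y": 0, "z": 0.2, "spin": 0}, {"x": 0, "y": 0, "z": 0.8, "spin": 0}, {"x": 0, "y": 0, "z": 0.8, "spin": 0}]}}

```text
time: 14.62
tcp_pos: [0.4509, -0.1509, 0.0632]
ee_rot: [-3.141, 0.002, 0.199]
force: [-0.2, 1.0, -0.2]
gripper_width: 0.0258
finger_force: 24.9
```

>>> {"name": "play_rows", "arguments": {"series": [{"x": 0.5, "y": -0.5, "z": 0.6, "spin": -0.009}, {"x": 0.7, "y": -0.7, "z": 0.6, "spin": -0.009}, {"x": 0.8, "y": -0.8, "z": 0, "spin": -0.009}, {"x": 0.8, "y": -0.8, "z": 0, "spin": -0.009}, {"x": 0.8, "y": -0.8, "z": 0, "spin": -0.009}]}}

```text
time: 15.03
tcp_pos: [0.5428, -0.2415, 0.0936]
ee_rot: [3.142, -0.0, 0.105]
force: [1.2, 0.4, -0.4]
gripper_width: 0.0258
finger_force: 24.9
```

>>> {"name": "play_rows", "arguments": {"series": [{"x": 0.8, "y": -0.8, "z": 0, "spin": 0}, {"x": 0.8, "y": -0.8, "z": 0, "spin": 0}, {"x": 0.5, "y": -0.5, "z": 0, "spin": 0}, {"x": 0, "y": 0, "z": -0.5, "spin": 0}, {"x": 0, "y": 0, "z": -0.8, "spin": 0}]}}

```text
time: 15.45
tcp_pos: [0.5954, -0.2952, 0.0616]
ee_rot: [3.139, -0.002, 0.104]
force: [0.3, -0.6, -0.3]
gripper_width: 0.0261
finger_force: 24.9
```

>>> {"name": "play_rows", "arguments": {"series": [{"x": 0, "y": 0, "z": -0.8, "spin": 0}, {"x": 0, "y": 0, "z": 0, "spin": 0}, {"x": 0, "y": 0, "z": 0, "spin": 0}, {"x": 0, "y": 0, "z": 0, "spin": 0}, {"x": 0, "y": 0, "z": 0, "spin": 0}]}}

```text
time: 15.87
tcp_pos: [0.5948, -0.2937, 0.0419]
ee_rot: [3.141, -0.001, 0.105]
force: [0.1, -0.6, -0.1]
gripper_width: 0.0257
finger_force: 24.9
```

>>> {"name": "play_rows", "arguments": {"series": [{"x": 0, "y": 0, "z": -0.4, "spin": 0}, {"x": 0, "y": 0, "z": -0.25, "spin": 0}, {"x": 0, "y": 0, "z": -0.13, "spin": 0}, {"x": 0, "y": 0, "z": 0, "spin": 0}, {"x": 0, "y": 0, "z": 0, "spin": 0}]}}

```text
time: 16.28
tcp_pos: [0.5945, -0.2931, 0.0211]
ee_rot: [-3.141, -0.0, 0.105]
force: [0.1, 1.2, 5.3]
gripper_width: 0.0259
finger_force: 25.0
```

>>> {"name": "play_rows", "arguments": {"series": [{"x": 0, "y": 0, "z": 0, "spin": 0}, {"x": 0, "y": 0, "z": 0, "spin": 0}, {"x": 0, "y": 0, "z": 0, "spin": 0}, {"x": 0, "y": 0, "z": 0, "spin": 0}, {"x": 0, "y": 0, "z": 0, "spin": 0}], "hand": 55}}

```text
time: 16.7
tcp_pos: [0.5942, -0.2933, 0.0208]
ee_rot: [3.142, 0.0, 0.105]
force: [0.2, 0.9, 0.2]
gripper_width: 0.0498
finger_force: 0.0
```

>>> {"name": "play_rows", "arguments": {"series": [{"x": 0, "y": 0, "z": 0.4, "spin": 0}, {"x": 0, "y": 0, "z": 1, "spin": 0}, {"x": 0, "y": 0, "z": 1, "spin": 0}, {"x": -0.5, "y": 0.2, "z": 0.6, "spin": 0.04}, {"x": -0.8, "y": 0.3, "z": 0, "spin": 0.05}]}}

```text
time: 17.12
tcp_pos: [0.5646, -0.2828, 0.1]
ee_rot: [3.136, -0.004, 0.298]
force: [-0.4, -1.0, -0.1]
gripper_width: 0.0506
finger_force: 0.0
```

>>> {"name": "play_rows", "arguments": {"series": [{"x": -0.42, "y": 0.09, "z": 0, "spin": 0.036}, {"x": -0.42, "y": 0.09, "z": 0, "spin": 0.036}, {"x": -0.42, "y": 0.09, "z": 0, "spin": 0.036}, {"x": -0.42, "y": 0.09, "z": 0, "spin": 0.036}, {"x": -0.42, "y": 0.09, "z": 0, "spin": 0.036}]}}

```text
time: 17.53
tcp_pos: [0.5089, -0.2697, 0.0968]
ee_rot: [3.141, -0.0, 0.674]
force: [0.2, -0.6, 0.2]
gripper_width: 0.0502
finger_force: 0.0
```

>>> {"name": "play_rows", "arguments": {"series": [{"x": -0.42, "y": 0.09, "z": 0, "spin": 0.036}, {"x": -0.42, "y": 0.09, "z": 0, "spin": 0.036}, {"x": -0.42, "y": 0.09, "z": 0, "spin": 0.036}, {"x": -0.42, "y": 0.09, "z": 0, "spin": 0.036}, {"x": -0.3, "y": 0.07, "z": 0, "spin": 0.036}]}}

```text
time: 17.95
tcp_pos: [0.4589, -0.259, 0.0967]
ee_rot: [3.141, -0.0, 1.05]
force: [0.1, 0.1, 0.2]
gripper_width: 0.0505
finger_force: 0.0
```

>>> {"name": "play_rows", "arguments": {"series": [{"x": 0, "y": 0, "z": -0.4, "spin": 0}, {"x": 0, "y": 0, "z": 0, "spin": 0}, {"x": 0, "y": 0, "z": 0, "spin": 0}, {"x": 0, "y": 0, "z": 0, "spin": 0}, {"x": 0, "y": 0, "z": 0, "spin": 0}]}}

```text
time: 18.37
tcp_pos: [0.4603, -0.259, 0.086]
ee_rot: [3.141, 0.0, 1.047]
force: [-0.0, -0.1, 0.3]
gripper_width: 0.0508
finger_force: 0.0
```

>>> {"name": "play_rows", "arguments": {"series": [{"x": -0.13, "y": -0.07, "z": -0.5, "spin": 0}, {"x": 0, "y": 0, "z": -0.8, "spin": 0}, {"x": 0, "y": 0, "z": -0.8, "spin": 0}, {"x": 0, "y": 0, "z": -0.4, "spin": 0}, {"x": 0, "y": 0, "z": -0.15, "spin": 0}], "force": 15}}

```text
time: 18.78
tcp_pos: [0.456, -0.2602, 0.0183]
ee_rot: [-3.139, 0.0, 1.047]
force: [0.4, 0.8, -0.0]
gripper_width: 0.0506
finger_force: 0.0
```

>>> {"name": "play_rows", "arguments": {"series": [{"x": 0, "y": 0, "z": 0, "spin": 0}, {"x": 0, "y": 0, "z": 0, "spin": 0}, {"x": 0, "y": 0, "z": 0, "spin": 0}, {"x": 0, "y": 0, "z": 0, "spin": 0}, {"x": 0, "y": 0, "z": 0, "spin": 0}]}}

```text
time: 19.2
tcp_pos: [0.457, -0.2607, 0.0204]
ee_rot: [3.14, -0.0, 1.048]
force: [-0.2, 0.6, -0.0]
gripper_width: 0.0504
finger_force: 0.0
```

>>> {"name": "play_rows", "arguments": {"series": [{"x": 0, "y": 0, "z": 0, "spin": 0}, {"x": 0, "y": 0, "z": 0, "spin": 0}, {"x": 0, "y": 0, "z": 0, "spin": 0}, {"x": 0, "y": 0, "z": 0, "spin": 0}, {"x": 0, "y": 0, "z": 0, "spin": 0}], "hand": 0}}

```text
time: 19.62
tcp_pos: [0.4566, -0.2606, 0.0198]
ee_rot: [3.142, -0.0, 1.047]
force: [0.6, -0.0, 1.6]
gripper_width: 0.0253
finger_force: 15.0
```

>>> {"name": "play_rows", "arguments": {"series": [{"x": 0, "y": 0, "z": 0, "spin": 0}, {"x": 0, "y": 0, "z": 0.2, "spin": 0}, {"x": 0, "y": 0, "z": 0.8, "spin": 0}, {"x": 0, "y": 0, "z": 1, "spin": 0}, {"x": 0, "y": 0, "z": 1, "spin": 0}]}}

```text
time: 20.03
tcp_pos: [0.4559, -0.2605, 0.0955]
ee_rot: [-3.14, 0.001, 1.047]
force: [0.0, -0.8, -0.2]
gripper_width: 0.0252
finger_force: 15.0
```

>>> {"name": "play_rows", "arguments": {"series": [{"x": 0.39, "y": 1, "z": 0.2, "spin": 0}, {"x": 0.39, "y": 1, "z": 0.2, "spin": 0}, {"x": 0.39, "y": 1, "z": 0.2, "spin": 0}, {"x": 0.39, "y": 1, "z": 0, "spin": 0}, {"x": 0.39, "y": 1, "z": 0, "spin": 0}]}}

```text
time: 20.45
tcp_pos: [0.5058, -0.1344, 0.1105]
ee_rot: [3.141, -0.001, 1.047]
force: [-0.4, 0.3, -1.4]
gripper_width: 0.0257
finger_force: 15.0
```

>>> {"name": "play_rows", "arguments": {"series": [{"x": 0.39, "y": 1, "z": 0, "spin": 0}, {"x": 0.39, "y": 1, "z": 0, "spin": 0}, {"x": 0.39, "y": 1, "z": 0, "spin": 0}, {"x": 0.39, "y": 1, "z": 0, "spin": 0}, {"x": 0.39, "y": 1, "z": 0, "spin": 0}]}}

```text
time: 20.87
tcp_pos: [0.5543, -0.0093, 0.1101]
ee_rot: [3.142, -0.0, 1.047]
force: [-0.7, 0.2, -0.2]
gripper_width: 0.0252
finger_force: 15.0
```

>>> {"name": "play_rows", "arguments": {"series": [{"x": 0.39, "y": 1, "z": 0, "spin": 0}, {"x": 0.39, "y": 1, "z": 0, "spin": 0}, {"x": 0.39, "y": 1, "z": 0, "spin": 0}, {"x": 0.39, "y": 1, "z": 0, "spin": 0}, {"x": 0.39, "y": 1, "z": 0, "spin": 0}]}}

```text
time: 21.28
tcp_pos: [0.603, 0.1157, 0.1101]
ee_rot: [-3.142, 0.0, 1.048]
force: [0.4, 0.1, -0.1]
gripper_width: 0.0252
finger_force: 15.0
```

>>> {"name": "play_rows", "arguments": {"series": [{"x": 0, "y": 0.3, "z": -0.8, "spin": 0}, {"x": 0, "y": 0, "z": -1, "spin": 0}, {"x": 0, "y": 0, "z": -0.6, "spin": 0}, {"x": 0, "y": 0, "z": 0, "spin": 0}, {"x": 0, "y": 0, "z": 0, "spin": 0}]}}

```text
time: 21.7
tcp_pos: [0.6023, 0.1216, 0.0496]
ee_rot: [-3.141, 0.001, 1.047]
force: [-0.1, -0.8, 0.3]
gripper_width: 0.0251
finger_force: 15.0
```

>>> {"name": "play_rows", "arguments": {"series": [{"x": 0.05, "y": 0.08, "z": -0.45, "spin": 0}, {"x": 0, "y": 0, "z": -0.35, "spin": 0}, {"x": 0, "y": 0, "z": -0.2, "spin": 0}, {"x": 0, "y": 0, "z": 0, "spin": 0}, {"x": 0, "y": 0, "z": 0, "spin": 0}]}}

```text
time: 22.12
tcp_pos: [0.604, 0.1238, 0.0247]
ee_rot: [-3.141, 0.0, 1.047]
force: [0.1, -0.4, -0.6]
gripper_width: 0.0253
finger_force: 15.0
```

>>> {"name": "play_rows", "arguments": {"series": [{"x": 0, "y": 0, "z": 0, "spin": 0}, {"x": 0, "y": 0, "z": 0, "spin": 0}, {"x": 0, "y": 0, "z": 0, "spin": 0}, {"x": 0, "y": 0, "z": 0, "spin": 0}, {"x": 0, "y": 0, "z": 0, "spin": 0}], "hand": 45}}

```text
time: 22.53
tcp_pos: [0.6041, 0.1239, 0.0249]
ee_rot: [3.141, -0.0, 1.047]
force: [-1.1, 0.3, -0.1]
gripper_width: 0.0411
finger_force: 0.0
```

>>> {"name": "play_rows", "arguments": {"series": [{"x": 0, "y": 0, "z": 0.4, "spin": 0}, {"x": 0, "y": 0, "z": 1, "spin": 0}, {"x": 0, "y": 0, "z": 1, "spin": 0}, {"x": 0, "y": -0.3, "z": 0.8, "spin": 0}, {"x": -0.6, "y": -1, "z": 0, "spin": 0}]}}

```text
time: 22.95
tcp_pos: [0.5937, 0.0955, 0.1093]
ee_rot: [3.136, -0.007, 1.053]
force: [1.1, -0.6, -0.3]
gripper_width: 0.041
finger_force: 0.0
```

```bash
python3 -c "
from h import *
p,d=camera('top');cv2.imwrite('pics/t4.png',cv2.cvtColor(p,cv2.COLOR_RGB2BGR));np.save('t4.npy',d)
p,d=camera('side');cv2.imwrite('pics/s4.png',cv2.cvtColor(p[130:330,120:440],cv2.COLOR_RGB2BGR))
print(get_obs()['tcp_pos']);measure(np.load('t4.npy'),get_calibration('top'),['f1','tin'])"
```

```text
[0.58823588 0.08703891 0.10674053]
f1 86 table z -0.0027 top 0.0237 [ 359.2 -287.8] [25.8 24.6] 89.0 mean [ 359.5 -287.7   21.3]
tin 880 table z -0.3310 top 0.0383 [ 451.1 -356.6] [62.8 62.5] 87.2 mean [ 451.2 -356.6   35.7]
```

View pics/s4.png

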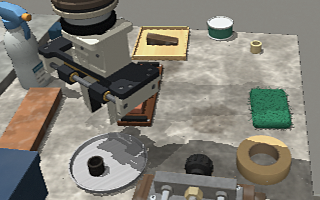

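Black ferrule stands in the dish (95,165 in the crop) and the wedge is flat in the tray (160,40). On to the pale ferrule.

>>> {"name": "play_rows", "arguments": {"series": [{"x": -0.4, "y": -1, "z": 0.2, "spin": 0}, {"x": -0.6, "y": -1, "z": 0, "spin": 0}, {"x": -0.6, "y": -1, "z": 0, "spin": 0}, {"x": -0.6, "y": -1, "z": 0, "spin": 0}, {"x": -0.6, "y": -1, "z": 0, "spin": 0}]}}

```text
time: 23.47
tcp_pos: [0.5182, -0.0345, 0.1102]
ee_rot: [3.142, -0.0, 1.048]
force: [0.1, -0.7, -0.0]
gripper_width: 0.041
finger_force: 0.0
```

>>> {"name": "play_rows", "arguments": {"series": [{"x": -0.6, "y": -1, "z": 0, "spin": 0}, {"x": -0.6, "y": -1, "z": 0, "spin": 0}, {"x": -0.6, "y": -1, "z": 0, "spin": 0}, {"x": -0.6, "y": -1, "z": 0, "spin": 0}, {"x": -0.6, "y": -1, "z": 0, "spin": 0}]}}

```text
time: 23.88
tcp_pos: [0.4432, -0.1596, 0.1102]
ee_rot: [3.141, -0.0, 1.047]
force: [0.4, -0.2, 0.8]
gripper_width: 0.041
finger_force: 0.0
```

>>> {"name": "play_rows", "arguments": {"series": [{"x": -0.7, "y": -1, "z": 0, "spin": 0}, {"x": -0.7, "y": -1, "z": 0, "spin": 0}, {"x": -0.7, "y": -1, "z": 0, "spin": 0}, {"x": -0.7, "y": -1, "z": 0, "spin": 0}, {"x": -0.5, "y": -0.8, "z": 0, "spin": 0}]}}

```text
time: 24.3
tcp_pos: [0.3598, -0.2803, 0.1103]
ee_rot: [3.141, 0.0, 1.046]
force: [0.4, 0.1, 0.2]
gripper_width: 0.0411
finger_force: 0.0
```

>>> {"name": "play_rows", "arguments": {"series": [{"x": 0, "y": 0, "z": -0.5, "spin": 0}, {"x": 0, "y": 0, "z": -0.5, "spin": 0}, {"x": 0, "y": 0, "z": 0, "spin": 0}, {"x": 0, "y": 0, "z": 0, "spin": 0}, {"x": 0, "y": 0, "z": 0, "spin": 0}], "hand": 55}}

```text
time: 24.72
tcp_pos: [0.3618, -0.2785, 0.0853]
ee_rot: [3.141, -0.0, 1.048]
force: [-0.6, -0.2, 0.1]
gripper_width: 0.0505
finger_force: 0.0
```

>>> {"name": "play_rows", "arguments": {"series": [{"x": -0.08, "y": -0.36, "z": 0, "spin": 0}, {"x": 0, "y": 0, "z": -0.8, "spin": 0}, {"x": 0, "y": 0, "z": -0.8, "spin": 0}, {"x": 0, "y": 0, "z": -0.7, "spin": 0}, {"x": 0, "y": 0, "z": -0.32, "spin": 0}]}}

```text
time: 25.13
tcp_pos: [0.3593, -0.2878, 0.0182]
ee_rot: [-3.141, 0.0, 1.048]
force: [0.2, -0.1, -0.7]
gripper_width: 0.0502
finger_force: 0.0
```

>>> {"name": "play_rows", "arguments": {"series": [{"x": 0, "y": 0, "z": 0, "spin": 0}, {"x": 0, "y": 0, "z": 0, "spin": 0}, {"x": 0, "y": 0, "z": 0, "spin": 0}, {"x": 0, "y": 0, "z": 0, "spin": 0}, {"x": 0, "y": 0, "z": 0, "spin": 0}]}}

```text
time: 25.55
tcp_pos: [0.3601, -0.2879, 0.02]
ee_rot: [3.14, -0.0, 1.048]
force: [0.9, -0.5, -0.3]
gripper_width: 0.0508
finger_force: 0.0
```

>>> {"name": "play_rows", "arguments": {"series": [{"x": 0, "y": 0, "z": 0, "spin": 0}, {"x": 0, "y": 0, "z": 0, "spin": 0}, {"x": 0, "y": 0, "z": 0, "spin": 0}, {"x": 0, "y": 0, "z": 0, "spin": 0}, {"x": 0, "y": 0, "z": 0, "spin": 0}], "hand": 0}}

```text
time: 25.97
tcp_pos: [0.3596, -0.2876, 0.0193]
ee_rot: [3.142, -0.0, 1.047]
force: [0.0, 0.4, 1.8]
gripper_width: 0.0255
finger_force: 15.0
```

>>> {"name": "play_rows", "arguments": {"series": [{"x": 0, "y": 0, "z": 0, "spin": 0}, {"x": 0, "y": 0, "z": 0.2, "spin": 0}, {"x": 0, "y": 0, "z": 0.8, "spin": 0}, {"x": 0, "y": 0, "z": 1, "spin": 0}, {"x": 0, "y": 0, "z": 1, "spin": 0}]}}

```text
time: 26.38
tcp_pos: [0.3588, -0.2874, 0.095]
ee_rot: [-3.14, 0.0, 1.047]
force: [0.2, -0.7, 0.4]
gripper_width: 0.0252
finger_force: 15.0
```

>>> {"name": "play_rows", "arguments": {"series": [{"x": 0.58, "y": 0.98, "z": 0.2, "spin": 0}, {"x": 0.58, "y": 0.98, "z": 0.2, "spin": 0}, {"x": 0.58, "y": 0.98, "z": 0.2, "spin": 0}, {"x": 0.58, "y": 0.98, "z": 0, "spin": 0}, {"x": 0.58, "y": 0.98, "z": 0, "spin": 0}]}}

```text
time: 26.8
tcp_pos: [0.4327, -0.1639, 0.1099]
ee_rot: [3.141, -0.0, 1.047]
force: [0.8, 0.4, -0.0]
gripper_width: 0.0255
finger_force: 15.0
```

>>> {"name": "play_rows", "arguments": {"series": [{"x": 0.58, "y": 0.98, "z": 0, "spin": 0}, {"x": 0.58, "y": 0.98, "z": 0, "spin": 0}, {"x": 0.58, "y": 0.98, "z": 0, "spin": 0}, {"x": 0.58, "y": 0.98, "z": 0, "spin": 0}, {"x": 0.58, "y": 0.98, "z": 0, "spin": 0}]}}

```text
time: 27.22
tcp_pos: [0.5049, -0.0413, 0.1096]
ee_rot: [-3.142, 0.0, 1.047]
force: [0.8, -1.0, -0.1]
gripper_width: 0.0255
finger_force: 15.0
```

>>> {"name": "play_rows", "arguments": {"series": [{"x": 0.58, "y": 0.98, "z": 0, "spin": 0}, {"x": 0.58, "y": 0.98, "z": 0, "spin": 0}, {"x": 0.58, "y": 0.98, "z": 0, "spin": 0}, {"x": 0.58, "y": 0.98, "z": 0, "spin": 0}, {"x": 0.6, "y": 0.98, "z": 0, "spin": 0}]}}

```text
time: 27.63
tcp_pos: [0.5778, 0.0812, 0.1095]
ee_rot: [-3.141, 0.0, 1.048]
force: [-0.2, -0.7, 0.2]
gripper_width: 0.0253
finger_force: 15.0
```

>>> {"name": "play_rows", "arguments": {"series": [{"x": 0, "y": 0, "z": -0.8, "spin": 0}, {"x": 0, "y": 0, "z": -1, "spin": 0}, {"x": 0, "y": 0, "z": -0.6, "spin": 0}, {"x": 0, "y": 0, "z": 0, "spin": 0}, {"x": 0, "y": 0, "z": 0, "spin": 0}]}}

```text
time: 28.05
tcp_pos: [0.577, 0.0796, 0.0491]
ee_rot: [-3.141, 0.002, 1.047]
force: [-0.2, 0.9, -0.0]
gripper_width: 0.0254
finger_force: 15.0
```

>>> {"name": "play_rows", "arguments": {"series": [{"x": 0.05, "y": 0.05, "z": -0.45, "spin": 0}, {"x": 0, "y": 0, "z": -0.35, "spin": 0}, {"x": 0, "y": 0, "z": -0.21, "spin": 0}, {"x": 0, "y": 0, "z": 0, "spin": 0}, {"x": 0, "y": 0, "z": 0, "spin": 0}]}}

```text
time: 28.47
tcp_pos: [0.5788, 0.0811, 0.0238]
ee_rot: [-3.141, 0.0, 1.048]
force: [-0.3, -0.4, -0.7]
gripper_width: 0.0251
finger_force: 15.0
```

>>> {"name": "play_rows", "arguments": {"series": [{"x": 0, "y": 0, "z": 0, "spin": 0}, {"x": 0, "y": 0, "z": 0, "spin": 0}, {"x": 0, "y": 0, "z": 0, "spin": 0}, {"x": 0, "y": 0, "z": 0, "spin": 0}, {"x": 0, "y": 0, "z": 0, "spin": 0}], "hand": 45}}

```text
time: 28.88
tcp_pos: [0.5788, 0.0812, 0.0241]
ee_rot: [3.141, -0.0, 1.048]
force: [0.1, -0.7, -0.2]
gripper_width: 0.0409
finger_force: 0.0
```

>>> {"name": "play_rows", "arguments": {"series": [{"x": 0, "y": 0, "z": 0.4, "spin": 0}, {"x": 0, "y": 0, "z": 1, "spin": 0}, {"x": 0, "y": 0, "z": 1, "spin": 0}, {"x": 0, "y": 0, "z": 1, "spin": 0}, {"x": -0.6, "y": 0.6, "z": 1, "spin": 0}]}}

```text
time: 29.3
tcp_pos: [0.566, 0.0927, 0.1364]
ee_rot: [3.138, 0.0, 1.043]
force: [0.3, 0.2, 0.9]
gripper_width: 0.0414
finger_force: 0.0
```

>>> {"name": "play_rows", "arguments": {"series": [{"x": -0.8, "y": 1, "z": 1, "spin": 0.02}, {"x": -0.8, "y": 1, "z": 0.8, "spin": 0.02}, {"x": -0.8, "y": 1, "z": 0, "spin": 0.02}, {"x": -0.8, "y": 1, "z": 0, "spin": 0.02}, {"x": -0.8, "y": 1, "z": 0, "spin": 0.02}]}}

```text
time: 29.72
tcp_pos: [0.463, 0.2222, 0.1803]
ee_rot: [3.141, -0.002, 1.259]
force: [0.7, 0.7, 0.4]
gripper_width: 0.0412
finger_force: 0.0
```

>>> {"name": "play_rows", "arguments": {"series": [{"x": -0.8, "y": 1, "z": 0, "spin": 0.02}, {"x": -0.8, "y": 1, "z": 0, "spin": 0.02}, {"x": -0.8, "y": 1, "z": 0, "spin": 0.02}, {"x": -0.8, "y": 1, "z": 0, "spin": 0.02}, {"x": -0.8, "y": 1, "z": 0, "spin": 0.02}]}}

```text
time: 30.13
tcp_pos: [0.3628, 0.3471, 0.1799]
ee_rot: [3.141, -0.001, 1.468]
force: [0.6, 1.0, 0.5]
gripper_width: 0.0412
finger_force: 0.0
```

>>> {"name": "play_rows", "arguments": {"series": [{"x": -0.6, "y": 1, "z": 0, "spin": 0.02}, {"x": -0.6, "y": 1, "z": 0, "spin": 0.02}, {"x": -0.6, "y": 1, "z": 0, "spin": 0.02}, {"x": -0.6, "y": 1, "z": 0, "spin": 0.02}, {"x": -0.6, "y": 1, "z": 0, "spin": 0.02}]}}

```text
time: 30.55
tcp_pos: [0.288, 0.4721, 0.1799]
ee_rot: [3.141, -0.0, 1.678]
force: [1.0, -0.1, 0.3]
gripper_width: 0.0416
finger_force: 0.0
```

```bash
python3 - <<'E'
from h import *
p,d=camera("top");c=get_calibration("top");W=cloud(d,c)
p2,_=camera("side")
cv2.imwrite("pics/f.png",cv2.cvtColor(np.vstack([cv2.resize(p[80:280,170:480],(620,400)),cv2.resize(p2[140:300,150:390],(300,200)).repeat(1,0) if 0 else cv2.resize(p2[140:300,150:398],(620,200))]),cv2.COLOR_RGB2BGR))
q=W[110:180,258:370].reshape(-1,3);k=q[(q[:,2]>.04)&(q[:,2]<.06)];print("nag",len(k),*rect(k),k.mean(0))
k=q[(q[:,2]>.0205)&(q[:,2]<.035)&(abs(q[:,1]+.092)<.078)];print("slim",len(k),*rect(k))
measure(d,c,["tin"])
k=W[110:180,183:257].reshape(-1,3);k=k[(k[:,2]>.019)&(k[:,2]<.05)]
for s in(1,-1): m=k[s*(k[:,1]-.103)>0];print(len(m),*rect(m),np.percentile(m[:,2],90))
k=W[112:178,378:452].reshape(-1,3);k=k[(k[:,2]>.0165)&(k[:,2]<.05)];print("wedge",len(k),*rect(k),k[:,2].max())
E
```

```text
nag 387 [586.4 -92.9] [51.9 29.6] -83.8 [ 0.5852002  -0.0928797   0.04678091]
slim 612 [585.7 -92.5] [149.8  28.1] -84.5
tin 881 table z -0.3321 top 0.0383 [ 451.  -356.6] [63.8 62.3] -46.7 mean [ 451.2 -356.5   35.6]
93 [604.6 122.7] [26.5 24.4] 44.9 0.02762103671687362
83 [579.5  80.4] [26.1 24.1] 45.3 0.02799423288938669
wedge 326 [ 589.5 -264.7] [89.2 60.3] -80.0 0.028178296095382274
```

View pics/f.png

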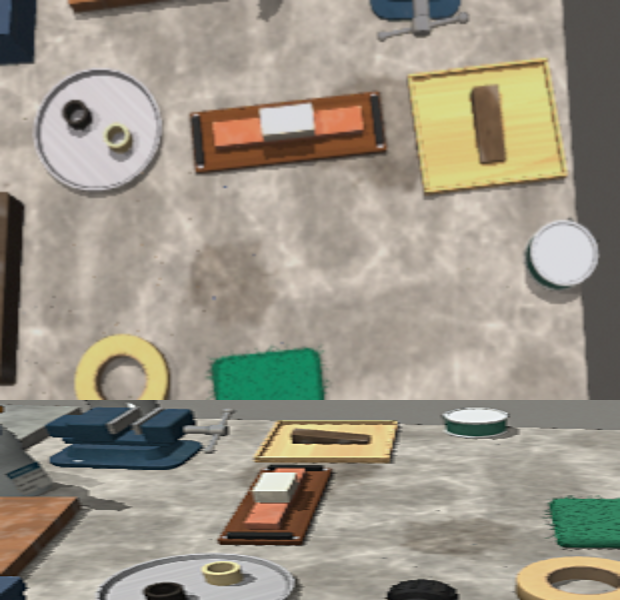

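The final view shows everything in place: both ferrules upright in the dish (77,115) and (118,137), nagura centred on the slim stone (288,122), wedge flat in the tray (488,123), tin unmoved (562,254).

```bash
python3 -c "
from workcell import *
print(get_obs()['qvel'].round(3));print(close_job())"
```

```text
[ 0.039 -0.022  0.065  0.052  0.022 -0.003  0.011]
the job is handed in; nothing more can be done
None
```

The job is handed in at about 31 s: both ferrules stand in the dish, the wedge lies flat in the tray, and the nagura is centred to within about 1 mm on the slim stone, which went onto its rest first; the tin was not moved.

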